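# Seat the drying drawer, crack the dry-box lid and hold it ajar

## Robot

A 7-joint arm with a two-finger parallel gripper is mounted at the origin on the work surface; the furniture and walls round the work are solid. World frame = base frame: x ahead of the robot, y to its left, z up, the work surface at z = 0. Lengths are in m, angles in degrees, forces in N, time in s.
With the tool pointing down it reaches from about 0.425 to 0.875 m from the base axis. Payload 4.7 kg.
Tool frame: the origin (TCP) lies between the finger pads; the fingertips stand env.finger_overhang ahead of it and the grasp point (between the pads) lies 5 mm behind it (env.finger_overhang is the distance from the TCP to the fingertips, in m); z points along the fingers, y is the line along which they close (so a half turn about z gives the same grasp; the last joint's range is limited). The gripper opens to 87 mm and grips with 3 to 60 N. Pads are 19 mm wide; open, the fingers measure 117 mm over their backs; the gripper's body (75 mm by 190 mm) begins 51 mm behind the grasp point.
Start: joints at [-69.265, 18.392, -4.016, 83.108, 1.295, 78.541, -3.26], TCP at [0.222, 0.611, 0.237] pointing down, gripper open.
Joint ranges: [-163.93, 163.93], [-17.29, 119.83], [-79.2, 71.16], [3.27, 140.29], [-89.18, 269.18], [5.43, 117.66], [-154.24, 154.24]. Speed limits (degrees/s): [147.25, 147.25, 180, 180, 180, 180, 180].

## Interface

Orientations are given as [roll, pitch, yaw] about the fixed x, y, z axes, in that order (R = Rz(yaw) Ry(pitch) Rx(roll)).
In Python, from cell import telemetry, eyes, env, models gives the robot as it stands. The module is installed in compiled form; this text tells all that it offers.
- The arm moves only by the tool drive_tool, never from a script. Its arguments are lists of equal length, an entry for each row: "angular": the turn, a rotation vector about the tool's x, y, z in rad, a list of three; "delta_pos": the shift along the tool's x, y, z in cm, a list of three; "gripper": the finger opening in cm, from 0 to 8.7. A call has 1 to 20 rows; each row shifts and turns the commanded pose from where the row before left it, along the tool's axes as they then stand; what a row does not reach is not made up. A row lasts 1/10 s, in which the tool goes at most 50 mm and 8.59 degrees, less where a joint would pass 70% of its speed; a pose out of reach is approached as far as the arm can. A call with a gripper value outside its range is refused whole. The fingers move at their own pace and stop on an object; "squeeze" is the grip in N (left out, the last holds). Time passes only in rows, so rows that do not move let the fingers close. It gives the time, the measured TCP pose, the force, the opening and the grip force at its end, in the units of the state.
- telemetry.get_obs(): the state, without advancing time (a new reading comes with each control period).
- eyes.read_camera(name): name is "scene" or "side" or "wrist"; returns a dict with "pixels" (400x640x3 uint8, red, green, blue), "mtx" (3x3 intrinsics, pixels), "origin" and "orientation" of the camera in the world. Camera axes: x right, y down, z forward; pixel columns grow to the right and rows downward; lengths in m; the calibration is good to about 2 mm. A picture is of the moment at which its call begins. There is no depth.
- env.sign_off(): hands the job in; it is judged then, once.
Trained networks look in a picture, given as the dict that the camera call returned (one of the last four; its "shot" number tells which), for a name from the list of things; names that differ only in an ending like _2 or _b are one class to them, and where a whole thing is asked for, a point or a joint stands for the part that bears it (a point fixed in the world has none). Each returns a list of dicts, best first, with "p" (0 to 1); they miss things now and then, are a little off and sometimes report something else, mostly with a low value. They report only what shows in the picture. A call takes as long as a camera call. They do not tell look-alikes from the thing itself.
- models.search_frame(picture, target): "centre" ([column, row] in pixels, amid what is visible of it).
- models.cut_out(picture, target): "pixels" (400x640 bool, what is visible of it) and "centre" ([column, row] in pixels, amid what is visible of it).
The state is a dict: "time_s": time; "qpos": joint angles; "joint_velocities": joint speeds; "effort": joint torques, N m; "tool_pos": TCP position; "tool_rot": TCP orientation; "force": force on the tool from outside, world axes, zero at the start; "wrist_torque": the same for the moment, N m; "grip_width": finger opening in m; "grasp_force": force on a finger pad.
Only numpy, scipy, OpenCV 4.12 (cv2) and the standard library are available. Lean on these libraries where they do the work, as an engineer would, in place of code of your own. Each camera call takes 0.05 s, during which the arm holds its last target. There are 200 camera calls.

## Task

Get the chip dry box ready for someone to slip a chip out: first push its open drawer fully home until it clicks in, with the lid still shut. Then lift the lid by its orange grip until the sticky seal lets go, and hold its front edge about 3 cm open, without flinging the lid wide open; finish still holding the lid there in the gripper. Leave the other things on the table where they are.

Things in the scene. Friction and masses are not known exactly. Their poses are not given: they have to be found in the camera images.
- dry_box: grey dry-storage box with a white-framed clear lid, 130 (x) x 160 (y) x 72 mm without the lid, fixed to the table; origin at the centre of its underside; its front (drawer side) faces its own -x, its z is up. Lid top is 80 mm above the table, top of the orange grip 110 mm
- drawer (a joint): how far the white drawer at the box's front is out, in m: 0 = fully home, starts 0.03 to 0.06 out; it slides along the box's x. It runs with 1 N of friction; over about the last 12 mm it must be pushed past a click stop (peak about 7 N), then snaps home against a firm stop and stays
- drawer_pull (a point): middle of the front face of the drawer's pull lip (lip 70 mm wide along the box's y, 12 mm high, stands 14 mm out from the drawer's front panel); with the drawer home it lies 86 mm in front of the box's origin, 44 mm above the table. The drawer's front panel is 144 mm wide and spans 8 to 53 mm above the table
- lid (a joint): opening angle of the lid in rad: 0 = shut on its seal, grows as the front edge rises; 0.22 = front edge 30 mm open. The seal resists with a peak of about 11 N at the grip (including the lid's weight) in the first 3 to 5 mm of lift, then lets go with a small pop and is clear by about 13 mm at the front edge (0.1 rad); from there only the lid's weight (1 to 2 N at the grip) is felt. Let go, the lid drops back onto its seal (0.1 rad or less)
- lid_hinge (a point): middle of the lid's hinge line at the box's back, 66 mm behind the box's origin and 74 mm above its underside; the hinge runs along the box's y
- lid_grip (a point): centre of the orange upright grip fin on the lid near its front edge: 12 mm thick (box's y), 40 mm long (box's x), 30 mm tall, standing on the lid top (6 mm above the hinge line); the point lies 112 mm in front of the hinge line, 23 mm above it, and turns with the lid
- lid_front (a point): middle of the lid's front edge, 135 mm in front of the hinge line
- lid_panel: the lid: white frame, clear window, orange grip, 135 x 160 x 8 mm, about 0.24 kg; origin on the hinge line, -x to its front edge
- gpu_fan: loose black fan with a green hub, 98 x 97 x 16 mm, a bystander; origin under its centre
- ipa_bottle: loose white bottle with a red pointed cap, 52 x 53 x 146 mm, standing, a bystander; origin under its centre
- ssd: loose flat dark-grey drive with a white label, 70 x 100 x 8 mm, a bystander; origin under its centre
Not all that is in view belongs to the job. There is more than one size of the dry_box; the one meant has the size given above.

How it is judged:
By the outcome, as a careful person would: the job done as asked, in the order asked, and still so for the second after the job is handed in, while the arm keeps its last pose, push and grip.
It also fails if it takes over 42 s, if anything falls off the work surface, if the arm or the gripper's body presses on something with over 40 N, if the wrist force passes 120 N, or if a joint passes its speed limit or range.

## Working session

There is one attempt and no reset: what is moved stays moved. The work goes in short steps, Python scripts to look and compute and a tool call to move; the robot and the scene stay as the last step left them, time stands still between calls to the robot, and variables do not carry over. Pictures are saved under pics/ and viewed, at most 10 in all, crops included, and the job is handed in when it is done.

Besides the shell and the picture viewer there is one more tool, called after "Call:" by a JSON object that holds its "method" and its "body". drive_tool: Moves the arm, as the interface text tells. Its arguments: {"type":"object","properties":{"angular":{"type":"array","items":{"type":"array","items":{"type":"number"}}},"delta_pos":{"type":"array","items":{"type":"array","items":{"type":"number"}}},"gripper":{"type":"array","items":{"type":"number"}},"squeeze":{"type":"number"}},"required":["angular","delta_pos","gripper"]}

```bash
mkdir -p pics
cat > h.py <<'E'
import numpy as np,cv2
from cell import telemetry,eyes,env,models
def ray(p,uv):
    d=np.linalg.inv(p["mtx"])@np.array([uv[0],uv[1],1.0]); return np.array(p["origin"]),R(p)@d
def R(p):
    o=np.array(p["orientation"],float)
    if o.shape==(3,3): return o
    from scipy.spatial.transform import Rotation as T
    return T.from_euler('xyz',o,degrees=True).as_matrix()
def atz(p,uv,z):
    o,d=ray(p,uv); return o+d*(z-o[2])/d[2]
def proj(p,X):
    c=p["mtx"]@(R(p).T@(np.array(X)-p["origin"])); return c[:2]/c[2]
E
python3 - <<'E'
from h import *
print(env.finger_overhang, telemetry.get_obs())
ims=[]
for n in["scene","side"]:
    p=eyes.read_camera(n); print(n,p["origin"],p["orientation"],p["mtx"][0])
    for t in["dry_box","drawer_pull","lid_grip","lid_front","lid_hinge","gpu_fan","ipa_bottle","ssd"]:
        print(t,[(np.round(d["centre"]),round(d["p"],2)) for d in models.search_frame(p,t)][:4])
    cv2.imwrite(f"pics/{n}0.png",p["pixels"][:,:,::-1])
E
```

```text
0.014 {'time_s': 0.0, 'qpos': array([-69.26536245,  18.44029812,  -4.01551268,  83.17482227,
         1.29588751,  78.54166966,  -3.25994069]), 'joint_velocities': array([ 0.13654698,  0.01899262,  0.03620001,  0.00897072, -0.05435581,
        0.07111329, -0.01000553]), 'effort': array([ 1.13507388e-04, -4.91283917e+01, -4.03621774e-01, -3.12523842e+01,
       -6.37484458e-02,  4.39285592e-02,  1.85033882e-04]), 'tool_pos': array([0.22140296, 0.61056414, 0.23544816]), 'tool_rot': array([-1.79888504e+02,  6.66569924e-03,  1.60075336e+02]), 'force': array([-0.63331301,  0.1890102 , -0.10731523]), 'wrist_torque': array([-0.06894633,  0.0102228 ,  0.00520194]), 'grasp_force': 0.0, 'grip_width': 0.08661936418771894}
scene [ 0.0762612  -0.94714017  0.99770666] [-129.59346187   -0.71607688  -24.55322753] [442.14944519   0.         324.46976549]
dry_box [(array([350., 192.]), 0.82), (array([370., 231.]), 0.68), (array([301., 209.]), 0.59)]
drawer_pull [(array([354., 237.]), 0.66), (array([375., 215.]), 0.62)]
lid_grip [(array([377., 218.]), 0.89), (array([301., 203.]), 0.85), (array([351., 1
[... 437 characters left out ...]
  0.84385713] [-132.55362401    1.04424498  -25.29591382] [376.09610827   0.         320.03796177]
dry_box [(array([365., 218.]), 0.72), (array([343., 179.]), 0.71), (array([289., 200.]), 0.71)]
drawer_pull [(array([342., 229.]), 0.84), (array([274., 207.]), 0.72), (array([328., 189.]), 0.66)]
lid_grip [(array([372., 208.]), 0.69), (array([287., 192.]), 0.68), (array([343., 170.]), 0.63), (array([345., 230.]), 0.17)]
lid_front [(array([284., 192.]), 0.89), (array([373., 207.]), 0.68), (array([340., 171.]), 0.59)]
lid_hinge [(array([344., 173.]), 0.9), (array([289., 193.]), 0.83), (array([372., 209.]), 0.78)]
gpu_fan [(array([282., 174.]), 0.76)]
ipa_bottle []
ssd [(array([241., 181.]), 0.6)]
```

View pics/scene0.png

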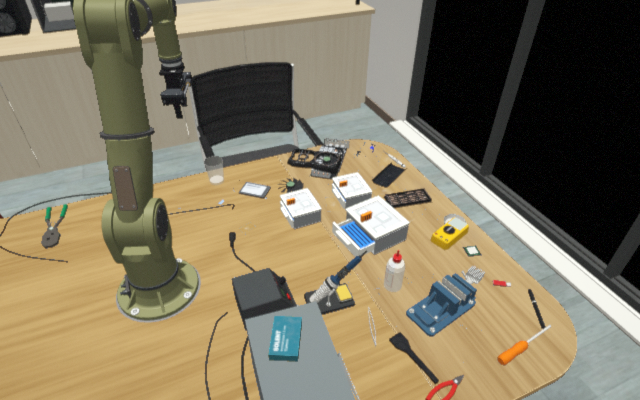

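View pics/side0.png

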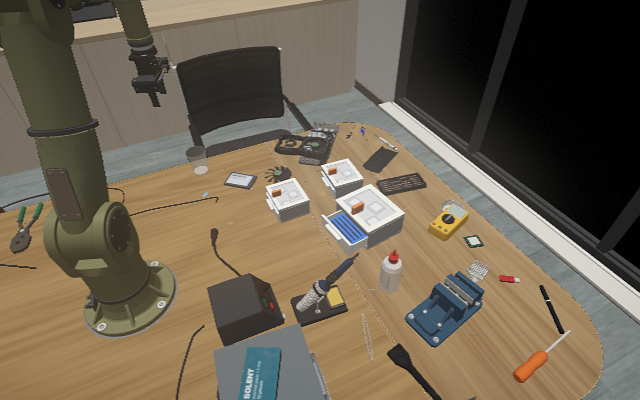

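Candidates in the scene image are boxes at (377,222), (301,207) and (351,189). The largest, at (377,222), has its drawer open. I'll check its size in an enlarged crop.

Run:
```python
from h import *
p=eyes.read_camera("scene")
c=p["pixels"][165:265,275:415,::-1]
cv2.imwrite("pics/crop.png",cv2.resize(c,None,fx=5.5,fy=5.5,interpolation=cv2.INTER_CUBIC))
for n in["scene","side"]:
    q=p if n=="scene" else eyes.read_camera(n)
    for d in models.cut_out(q,"lid_panel"):
        m=d["pixels"].astype(np.uint8); cs=max(cv2.findContours(m,0,2)[0],key=cv2.contourArea)
        P=np.array([atz(q,c[0],.08)[:2] for c in cs],np.float32); print(n,d["p"],d["centre"],cv2.minAreaRect(P))
for d in models.search_frame(p,"lid_grip")+models.search_frame(p,"drawer_pull"): print(d["centre"],d["p"],atz(p,d["centre"],.095),atz(p,d["centre"],.044))
```

```text
scene 0.93 [296.8, 200.9] ((0.48195621371269226, 0.11072856187820435), (0.09645280241966248, 0.12296930700540543), 1.6010231971740723)
scene 0.81 [376.4, 218.3] ((0.6808480620384216, -0.05208418518304825), (0.1374911069869995, 0.16271959245204926), 6.927679538726807)
scene 0.57 [352.1, 185.1] ((0.6834855675697327, 0.12608064711093903), (0.12452713400125504, 0.10076156258583069), 87.78446960449219)
side 0.98 [290.4, 194.4] ((0.49036771059036255, 0.10833553969860077), (0.12309232354164124, 0.10496101528406143), 88.32454681396484)
side 0.86 [371.1, 207.7] ((0.6845887899398804, -0.05275570601224899), (0.13963085412979126, 0.16690991818904877), 7.367382049560547)
side 0.72 [341.4, 171.2] ((0.6869888305664062, 0.12610620260238647), (0.12803463637828827, 0.10233823210000992), 86.68719482421875)
side 0.21 [363.6, 216.2] ((0.6413321495056152, -0.07880793511867523), (0.23130930960178375, 0.21213316917419434), 6.854333877563477)
[349.9, 189.1] 0.71 [0.65632129 0.08939294 0.095     ] [0.68909281 0.1479537  0.044     ]
[378.6, 219.4] 0.64 [ 0.66739517 -0.08424817  0.095     ] [ 0.70079232 -0.03549757  0.044     ]
[299.0, 201.0] 0.62 [0.47563335 0.09895344 0.095     ] [0.49819658 0.15805434 0.044     ]
[354.9, 237.2] 0.62 [ 0.56301183 -0.12547059  0.095     ] [ 0.59051166 -0.07904892  0.044     ]
[287.6, 215.2] 0.57 [0.41658582 0.04775038 0.095     ] [0.43581305 0.10395847 0.044     ]
```

View pics/crop.png

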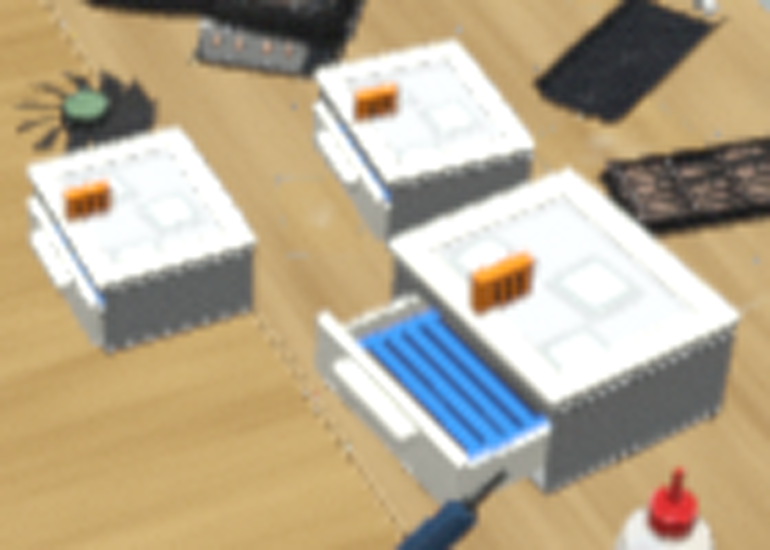

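Three boxes are in view: (301,207) and (351,189) measure about 0.10 x 0.12 m. The one at (377,222) measures 0.137 x 0.163 m with its drawer out, so it fits the description; its yaw is about 7°. The soldering iron handle ends near the drawer's right corner, so I'll check it and the orange fin in 3D.

```bash
cat >> h.py <<'E'
def tri(pu):
    A=np.zeros((3,3));b=np.zeros(3)
    for p,u in pu:
        o,d=ray(p,u); d=d/np.linalg.norm(d); M=np.eye(3)-np.outer(d,d); A+=M;b+=M@o
    return np.linalg.solve(A,b)
def orange(p,near,r=25):
    h=cv2.cvtColor(p["pixels"],cv2.COLOR_RGB2HSV); m=cv2.inRange(h,(5,150,100),(18,255,255))
    n,l,s,c=cv2.connectedComponentsWithStats(m)
    return [(c[i],s[i]) for i in range(1,n) if s[i][4]>15 and np.hypot(*(c[i]-near))<r]
E
python3 - <<'E'
from h import *
a=eyes.read_camera("scene");b=eyes.read_camera("side")
fa=orange(a,(366,215));fb=orange(b,(357,208));print(fa,fb)
print("fin",tri([(a,fa[0][0]),(b,fb[0][0])]))
print("iron end",tri([(a,(364,254)),(b,(356,254))]), "iron low",tri([(a,(313,298)),(b,(300,304))]))
print("pull",tri([(a,(341+0.5,238)),(b,(331,229))]) )
for x in (0.03,0.045,.06):
    u=np.array([np.cos(.122),np.sin(.122)]); P=np.r_[np.array([.6835,-.0523])-u*(.0845+x),.044]; print(x,P,proj(a,P),proj(b,P))
cv2.imwrite("pics/crop2.png",cv2.resize(b["pixels"][180:270,290:410,::-1],None,fx=6,fy=6,interpolation=cv2.INTER_CUBIC))
E
```

```text
[(array([365.46969697, 215.90909091]), array([361, 212,  10,   9,  66], dtype=int32))] [(array([357.23076923, 204.84615385]), array([352, 202,  11,   6,  26], dtype=int32))]
fin [0.69733778 0.03850661 0.00154397]
iron end [ 0.54170453 -0.21964217  0.12128092] iron low [ 0.38497234 -0.22559635  0.01749899]
pull [ 0.59596099  0.02076076 -0.04838123]
0.03 [ 0.56985105 -0.06623437  0.044     ] [347.14758664 236.45208394] [336.71633359 230.12238403]
0.045 [ 0.55496254 -0.06805984  0.044     ] [343.14664687 238.15196133] [332.3770357  232.24296125]
0.06 [ 0.54007404 -0.0698853   0.044     ] [339.10983642 239.86707908] [327.9911806  234.38629057]
```

Call:
{"method": "drive_tool", "body": {"angular": [[0,0,0],[0,0,0],[0,0,0],[0,0,0],[0,0,0],[0,0,0],[0,0,0],[0,0,0]], "delta_pos": [[-3.4,-3.2,0],[-3.4,-3.2,0],[-3.4,-3.2,0],[-3.4,-3.2,0],[-3.4,-3.2,0],[-3.4,-3.2,0],[-3.4,-3.2,0],[-3.4,-3.2,0]], "gripper": [8.7,8.7,8.7,8.7,8.7,8.7,8.7,8.7]}}

```text
time_s: 2.1
tool_pos: [0.3907, 0.276, 0.2369]
tool_rot: [179.9, 0.0, 160.1]
force: [1.6, 0.2, -0.1]
grip_width: 0.0869
grasp_force: 0.0
```

View pics/crop2.png

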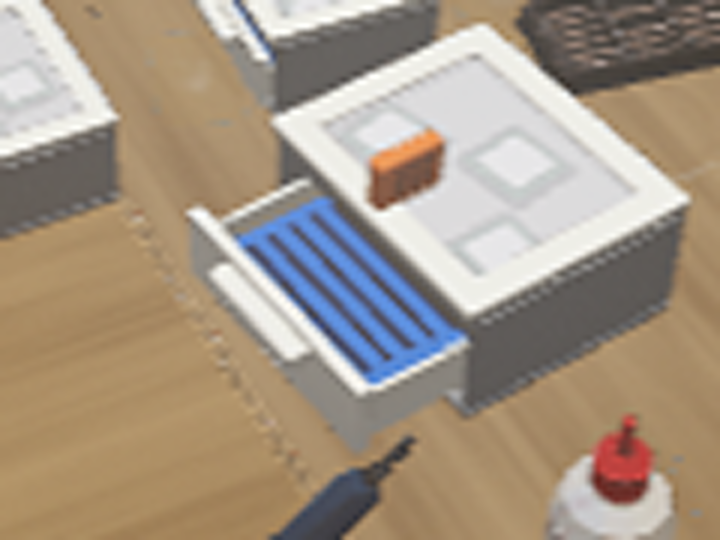

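Fin top and sides are clear in the crop. The lip at about (333,232) in the side view puts the drawer about 43 mm out. The iron tip lies near (0.54,-0.2), right of the drawer and clear of the push lane.

Call:
{"method": "drive_tool", "body": {"angular": [[0,0,0],[0,0,0],[0,0,0],[0,0,0],[0,0,0],[0,0,0],[0,0,0],[0,0,0]], "delta_pos": [[-3.4,-3.3,0],[-3.4,-3.3,0],[-3.4,-3.3,0],[-3.4,-3.3,0],[-3.4,-3.3,0],[-3.4,-3.3,0],[-3.4,-3.3,0],[-3.4,-3.3,0]], "gripper": [8.7,8.7,8.7,8.7,8.7,8.7,8.7,8.7]}}

```text
time_s: 2.9
tool_pos: [0.5564, -0.0649, 0.237]
tool_rot: [179.9, 0.1, 160.1]
force: [0.6, 0.3, 0.7]
grip_width: 0.0872
grasp_force: 0.0
```

Call:
{"method": "drive_tool", "body": {"angular": [[0,0,0.1484],[0,0,0.1484],[0,0,0.1484],[0,0,0.1484],[0,0,0.1484],[0,0,0.1484],[0,0,0.1484],[0,0,0.1484],[0,0,0.1484],[0,0,0.1484],[0,0,0.1484],[0,0,0.1484],[0,0,0.1484],[0,0,0.1484],[0,0,0.1484],[0,0,0.1484],[0,0,0.1484],[0,0,0.1484]], "delta_pos": [[0,0,0],[0,0,0],[0,0,0],[0,0,0],[0,0,0],[0,0,0],[0,0,0],[0,0,0],[0,0,0],[0,0,0],[0,0,0],[0,0,0],[0,0,0],[0,0,0],[0,0,0],[0,0,0],[0,0,0],[0,0,0]], "gripper": [0,0,0,0,0,0,0,0,0,0,0,0,0,0,0,0,0,0]}}

```text
time_s: 4.7
tool_pos: [0.5558, -0.0631, 0.2367]
tool_rot: [-180.0, -0.0, 6.7]
force: [0.2, 0.1, -0.3]
grip_width: -0.0
grasp_force: 0.0
```

Run:
```python
from h import *
w=eyes.read_camera("wrist"); s=telemetry.get_obs(); print(s["qpos"],s["tool_pos"],s["tool_rot"],w["origin"],w["orientation"])
cv2.imwrite("pics/w1.png",w["pixels"][:,:,::-1])
for d in models.cut_out(w,"lid_panel"):
    m=d["pixels"].astype(np.uint8); cs=max(cv2.findContours(m,0,2)[0],key=cv2.contourArea)
    P=np.array([atz(w,c[0],.08)[:2] for c in cs],np.float32); print(d["p"],d["centre"],cv2.minAreaRect(P))
for t in["lid_grip","drawer_pull"]:
    for d in models.search_frame(w,t): print(t,d["centre"],d["p"],atz(w,d["centre"],.095),atz(w,d["centre"],.044))
```

```text
[-38.15862509   8.80935258  46.68327341  97.72679232  -6.60073831
  76.2734456  -73.88222445] [ 0.55581406 -0.06314762  0.2366824 ] [-1.79991303e+02 -2.18602748e-02  6.36188643e+00] [ 0.62265894 -0.05619262  0.38491305] [ 1.65601654e+02  4.65453084e-02 -8.33297690e+01]
0.87 [321.3, 60.7] ((0.6628677845001221, -0.05321381241083145), (0.09560444951057434, 0.15961772203445435), 7.3992133140563965)
0.65 [114.8, 206.9] ((0.5080914497375488, 0.12221024185419083), (0.114836685359478, 0.09131726622581482), 89.99449157714844)
0.6 [98.5, 26.9] ((0.6706172227859497, 0.13906560838222504), (0.11623185127973557, 0.05246424674987793), 87.6021957397461)
lid_grip [320.9, 57.6] 0.64 [ 0.66373527 -0.05293127  0.095     ] [ 0.67096121 -0.05235755  0.044     ]
lid_grip [116.2, 206.9] 0.64 [0.51825161 0.1147941  0.095     ] [0.49988481 0.1448732  0.044     ]
lid_grip [97.4, 26.9] 0.56 [0.66571941 0.12470244 0.095     ] [0.67329439 0.15652456 0.044     ]
drawer_pull [110.1, 64.7] 0.93 [0.63862729 0.11579214 0.095     ] [0.64143637 0.14604681 0.044     ]
drawer_pull [321.1, 150.3] 0.57 [ 0.58991446 -0.06185902  0.095     ] [ 0.58415422 -0.06285582  0.044     ]
```

View pics/w1.png

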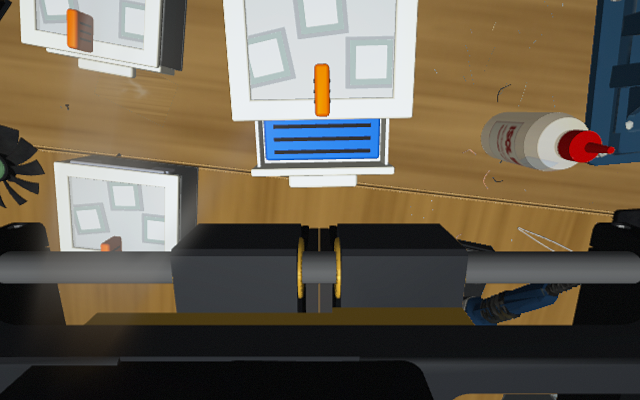

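The wrist view shows the fin at (321,90), lid front corners at (232,121) and (413,117), the drawer lip at (323,181), and the iron at about (500,300), under the right side of the gripper. Next I'll turn these into positions.

Run:
```python
from h import *
w=eyes.read_camera("wrist")
f=lambda n,u,z: print(n,np.round(atz(w,u,z),4))
f("corL",(231,121),.08);f("corR",(413.5,117.5),.08)
f("lip L",(290,181),.05);f("lip R",(357,180),.05)
h=cv2.cvtColor(w["pixels"],cv2.COLOR_RGB2HSV); m=cv2.inRange(h,(5,150,100),(18,255,255))
ys,xs=np.where(m[50:130,300:340]); print("fin bbox",xs.min()+300,xs.max()+300,ys.min()+50,ys.max()+50)
f("fin topfront",(322,ys.max()+50),.11);f("fin topback",(321,ys.min()+50),.11);f("f@.08",(322,ys.max()+50),.08)
for u in[(465,300),(490,320),(575,285),(470,245)]:
    for z in(.05,.12): f(("iron",u,z),u,z)
```

```text
corL [0.6038 0.0206 0.08  ]
corR [ 0.6271 -0.139   0.08  ]
lip L [ 0.55   -0.0351  0.05  ]
lip R [ 0.5596 -0.1024  0.05  ]
fin bbox 316 330 64 115
fin topfront [ 0.6194 -0.0583  0.11  ]
fin topback [ 0.6569 -0.0527  0.11  ]
f@.08 [ 0.619  -0.0586  0.08  ]
('iron', (465, 300), 0.05) [ 0.4398 -0.2429  0.05  ]
('iron', (465, 300), 0.12) [ 0.4781 -0.2037  0.12  ]
('iron', (490, 320), 0.05) [ 0.4185 -0.277   0.05  ]
('iron', (490, 320), 0.12) [ 0.4612 -0.2307  0.12  ]
('iron', (575, 285), 0.05) [ 0.4733 -0.3588  0.05  ]
('iron', (575, 285), 0.12) [ 0.5045 -0.2954  0.12  ]
('iron', (470, 245), 0.05) [ 0.5049 -0.2329  0.05  ]
('iron', (470, 245), 0.12) [ 0.5295 -0.1958  0.12  ]
```

Call:
{"method": "drive_tool", "body": {"angular": [[0,0,-0.023],[0,0,0],[0,0,0],[0,0,0],[0,0,0],[0,0,0],[0,0.1333,0],[0,0.1333,0],[0,0.1333,0],[0,0,0]], "delta_pos": [[-4,-0.35,0],[0,0,4],[0,0,4],[0,0,4],[0,0,4],[0,0,2.5],[0,0,0],[0,0,0],[0,0,0],[0,0,0]], "gripper": [0,0,0,0,0,0,0,0,0,0]}}

```text
time_s: 5.95
tool_pos: [0.5095, -0.0638, 0.0482]
tool_rot: [-179.7, -22.6, 8.2]
force: [-1.3, 0.3, -0.5]
grip_width: 0.0004
grasp_force: 0.0
```

Run:
```python
from h import *
w=eyes.read_camera("wrist");a=eyes.read_camera("side"); s=telemetry.get_obs(); print(s["qpos"],s["tool_pos"],s["tool_rot"])
i=np.hstack([cv2.resize(w["pixels"],(400,250)),cv2.resize(a["pixels"][120:320,220:460],(400,333))[:250]])
cv2.imwrite("pics/w2.png",i[:,:,::-1])
```

```text
[-38.16677273  -1.68702146  47.16218319 132.32240801 -12.13275701
  27.48003557 -62.66420882] [ 0.51602063 -0.06425256  0.0522867 ] [-179.94747307  -22.87717268    8.38175411]
```

View pics/w2.png

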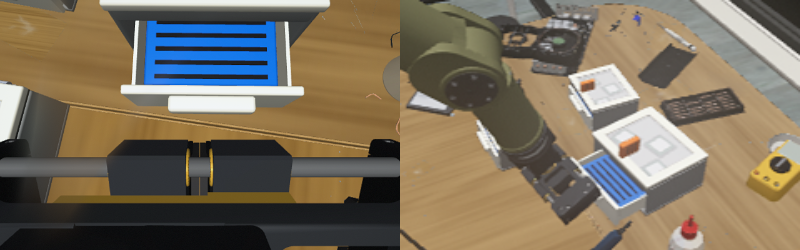

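The lip is centred ahead of the closed fingers and the iron is clear. Now I'll push.

Call:
{"method": "drive_tool", "body": {"angular": [[0,0,0],[0,0,0],[0,0,0],[0,0,0],[0,0,0],[0,0,0],[0,0,0],[0,0,0],[0,0,0],[0,0,0]], "delta_pos": [[0.92,0,0.39],[0.92,0,0.39],[0.46,0,0.2],[0.46,0,0.2],[0.46,0,0.2],[0.46,0,0.2],[0.46,0,0.2],[0.46,0,0.2],[0.46,0,0.2],[0,0,0]], "gripper": [0,0,0,0,0,0,0,0,0,0]}}

```text
time_s: 7.05
tool_pos: [0.5706, -0.0567, 0.0512]
tool_rot: [180.0, -22.9, 8.4]
force: [-0.6, -1.1, 0.5]
grip_width: 0.0007
grasp_force: 0.4
```

Call:
{"method": "drive_tool", "body": {"angular": [[0,0,0],[0,0,0],[0,0,0],[0,0,0]], "delta_pos": [[0.28,0,0.12],[0.28,0,0.12],[0.28,0,0.12],[0,0,0]], "gripper": [0,0,0,0]}}

```text
time_s: 7.45
tool_pos: [0.5799, -0.055, 0.0515]
tool_rot: [180.0, -23.0, 8.4]
force: [0.2, 0.1, -0.1]
grip_width: 0.0001
grasp_force: 0.0
```

Call:
{"method": "drive_tool", "body": {"angular": [[0,0,0],[0,0,0],[0,0,0]], "delta_pos": [[0.18,0,0.08],[0.18,0,0.08],[0,0,0]], "gripper": [0,0,0]}}

```text
time_s: 7.75
tool_pos: [0.5828, -0.0545, 0.0509]
tool_rot: [-180.0, -22.9, 8.4]
force: [-2.7, -0.3, 2.1]
grip_width: 0.0002
grasp_force: 1.1
```

Call:
{"method": "drive_tool", "body": {"angular": [[0,0,0],[0,0,0],[0,0,0]], "delta_pos": [[0.18,0,0.08],[0.18,0,0.08],[0,0,0]], "gripper": [0,0,0]}}

```text
time_s: 8.05
tool_pos: [0.5837, -0.0544, 0.0493]
tool_rot: [-179.8, -22.5, 8.3]
force: [-14.1, -1.4, 10.7]
grip_width: 0.0006
grasp_force: 7.1
```

Run:
```python
from h import *
w=eyes.read_camera("wrist");a=eyes.read_camera("side"); s=telemetry.get_obs(); print(s["tool_pos"],s["force"])
i=np.hstack([cv2.resize(w["pixels"],(400,250)),cv2.resize(a["pixels"][140:250,300:476],(400,250),interpolation=2)])
cv2.imwrite("pics/w3.png",i[:,:,::-1])
```

```text
[ 0.58365607 -0.05436991  0.04930327] [-13.85205916  -1.13231367   9.9656582 ]
```

View pics/w3.png

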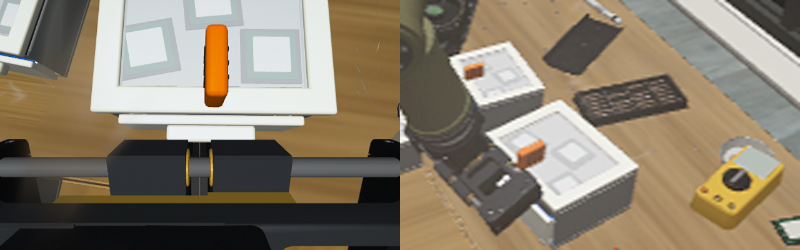

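Position has stopped against 14 N, which is past the click peak, and the front panel is flush in the picture. I'll back off, straighten up, open the gripper and look from above.

Call:
{"method": "drive_tool", "body": {"angular": [[0,0,0],[0,0,0],[0,0,0],[0,-0.1333,0],[0,-0.1333,0],[0,-0.1333,0],[0,0,0],[0,0,0],[0,0,0],[0,0,0],[0,0,0]], "delta_pos": [[-0.92,0,-0.39],[-1.84,0,-0.78],[-1.84,0,-0.78],[0,0,0],[0,0,0],[0,0,0],[0,0,-4],[0,0,-4],[0,0,-4],[0,0,-4],[0,0,0]], "gripper": [0,0,0,0,0,0,5,5,5,5,5]}}

```text
time_s: 9.25
tool_pos: [0.5414, -0.062, 0.2166]
tool_rot: [180.0, -0.6, 8.3]
force: [-0.3, 0.3, -0.6]
grip_width: 0.0328
grasp_force: 0.0
```

Run:
```python
from h import *
w=eyes.read_camera("wrist");a=eyes.read_camera("scene"); s=telemetry.get_obs(); print(s["tool_pos"],s["tool_rot"],s["force"])
h=cv2.cvtColor(w["pixels"],cv2.COLOR_RGB2HSV); m=cv2.inRange(h,(5,150,100),(18,255,255))
n,l,st,c=cv2.connectedComponentsWithStats(m)
for i in range(1,n):
    if st[i][4]>150:
        x,y,W,H,_=st[i]; print(st[i],[np.round(atz(w,u,.11),4) for u in[(x+W/2,y),(x+W/2,y+H)]])
i=np.hstack([cv2.resize(w["pixels"],(400,250)),cv2.resize(a["pixels"][180:260,310:438],(400,250),interpolation=2)])
cv2.imwrite("pics/w4.png",i[:,:,::-1])
```

```text
[ 0.53837564 -0.06119223  0.21192117] [-179.9689946    -0.18384333    8.36671494] [-0.40326523  0.20389863 -0.20594065]
[ 54   0  12  19 213] [array([0.6559, 0.1329, 0.11  ]), array([0.6439, 0.1333, 0.11  ])]
[322  41  17  59 778] [array([ 0.6571, -0.0542,  0.11  ]), array([ 0.6177, -0.0603,  0.11  ])]
[183 111  48  17 245] [array([0.5969, 0.0285, 0.11  ]), array([0.5846, 0.0277, 0.11  ])]
[313 132  44  22 326] [array([ 0.5955, -0.0671,  0.11  ]), array([ 0.5793, -0.0697,  0.11  ])]
[   0  134   47   90 2011] [array([0.5603, 0.1632, 0.11  ]), array([0.4882, 0.1676, 0.11  ])]
[193 159  29  25 297] [array([0.5615, 0.0257, 0.11  ]), array([0.542 , 0.0244, 0.11  ])]
[  219   164   410    87 13059] [array([ 0.5816, -0.1382,  0.11  ]), array([ 0.5119, -0.1537,  0.11  ])]
[497 172 127  21 457] [array([ 0.5907, -0.2433,  0.11  ]), array([ 0.5747, -0.2485,  0.11  ])]
[ 278  284   82   29 1470] [array([ 0.4702, -0.0734,  0.11  ]), array([ 0.4433, -0.0774,  0.11  ])]
[545 311  30  14 223] [array([ 0.475 , -0.2805,  0.11  ]), array([ 0.4619, -0.2848,  0.11  ])]
```

View pics/w4.png

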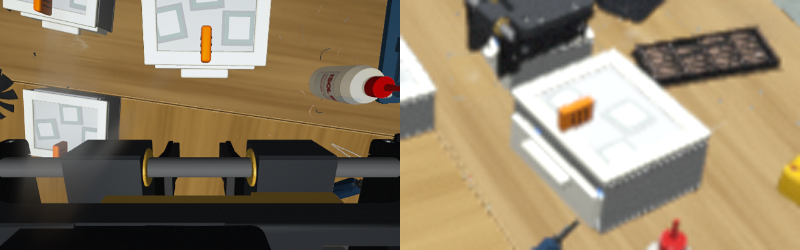

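Both views show the drawer flush with the box, and only the lip stands out. The fin centre is at (0.637,-0.057), and its measured length of 40 mm is right. I'll go over it and down.

Call:
{"method": "drive_tool", "body": {"angular": [[0,0,0],[0,0,0],[0,0,0],[0,0,0],[0,0,0],[0,0,0],[0,0,0],[0,0,0]], "delta_pos": [[3.3,0.35,0],[3.3,0.35,0],[3.2,0.3,0],[0,0,3],[0,0,3],[0,0,2],[0,0,1],[0,0,0]], "gripper": [5,5,5,5,5,5,5,5]}}

```text
time_s: 10.15
tool_pos: [0.6344, -0.0569, 0.1185]
tool_rot: [-180.0, 0.2, 8.3]
force: [-0.6, 0.3, 0.5]
grip_width: 0.05
grasp_force: 0.0
```

Run:
```python
from h import *
w=eyes.read_camera("wrist");a=eyes.read_camera("side"); s=telemetry.get_obs(); print(s["tool_pos"],s["tool_rot"],s["force"],s["grip_width"])
i=np.hstack([cv2.resize(w["pixels"],(400,250)),cv2.resize(a["pixels"][140:250,290:466],(400,250),interpolation=2)])
cv2.imwrite("pics/w5.png",i[:,:,::-1])
```

```text
[ 0.63617666 -0.05721367  0.12137271] [ 1.79989340e+02 -2.78146119e-02  8.33087709e+00] [1.0380475  0.3312465  0.55778715] 0.04980819392139711
```

View pics/w5.png

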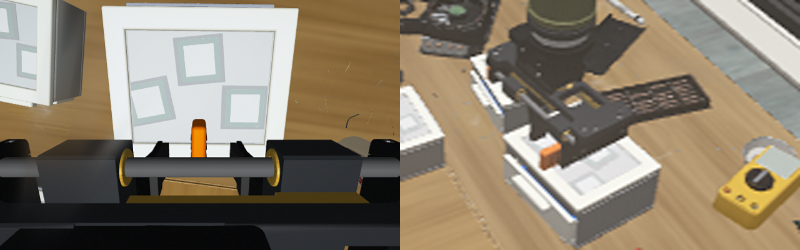

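The fin sits midway between the fingers, at (199,140) in the wrist view. Next I'll go down and grip.

Call:
{"method": "drive_tool", "body": {"angular": [[0,0,0],[0,0,0],[0,0,0],[0,0,0],[0,0,0],[0,0,0],[0,0,0],[0,0,0],[0,0,0],[0,0,0]], "delta_pos": [[0,0,1.2],[0,0,1.2],[0,0,0],[0,0,0],[0,0,0],[0,0,0],[0,0,0],[0,0,0],[0,0,0],[0,0,0]], "gripper": [5,5,5,2.5,0,0,0,0,0,0], "squeeze": 35}}

```text
time_s: 11.25
tool_pos: [0.636, -0.0562, 0.0972]
tool_rot: [-179.9, -0.0, 8.3]
force: [-1.1, 1.9, 1.4]
grip_width: 0.0115
grasp_force: 35.0
```

Call:
{"method": "drive_tool", "body": {"angular": [[0,-0.01,0],[0,-0.01,0],[0,-0.01,0],[0,-0.01,0],[0,0,0]], "delta_pos": [[0.023,0,-0.112],[0.023,0,-0.112],[0.023,0,-0.112],[0.023,0,-0.112],[0,0,0]], "gripper": [0,0,0,0,0]}}

```text
time_s: 11.75
tool_pos: [0.6369, -0.0562, 0.1014]
tool_rot: [-179.9, 2.4, 8.4]
force: [-0.6, 5.1, -2.6]
grip_width: 0.0123
grasp_force: 35.0
```

Call:
{"method": "drive_tool", "body": {"angular": [[0,-0.01,0],[0,-0.01,0],[0,-0.01,0],[0,-0.01,0],[0,-0.01,0],[0,-0.01,0],[0,-0.01,0],[0,0,0]], "delta_pos": [[0.023,0,-0.112],[0.023,0,-0.112],[0.023,0,-0.112],[0.023,0,-0.112],[0.023,0,-0.112],[0.023,0,-0.112],[0.023,0,-0.112],[0,0,0]], "gripper": [0,0,0,0,0,0,0,0]}}

```text
time_s: 12.55
tool_pos: [0.6391, -0.0558, 0.1095]
tool_rot: [-179.9, 6.4, 8.4]
force: [-1.7, 5.5, -1.5]
grip_width: 0.0115
grasp_force: 35.0
```

Call:
{"method": "drive_tool", "body": {"angular": [[0,-0.01,0],[0,-0.01,0],[0,-0.01,0],[0,-0.01,0],[0,-0.01,0],[0,-0.01,0],[0,-0.01,0],[0,-0.01,0],[0,-0.01,0],[0,-0.01,0],[0,-0.01,0],[0,0,0],[0,0,0]], "delta_pos": [[0.023,0,-0.112],[0.023,0,-0.112],[0.023,0,-0.112],[0.023,0,-0.112],[0.023,0,-0.112],[0.023,0,-0.112],[0.023,0,-0.112],[0.023,0,-0.112],[0.023,0,-0.112],[0.023,0,-0.112],[0.023,0,-0.112],[0,0,0],[0,0,0]], "gripper": [0,0,0,0,0,0,0,0,0,0,0,0,0]}}

```text
time_s: 13.85
tool_pos: [0.6435, -0.0552, 0.1214]
tool_rot: [-179.9, 12.6, 8.4]
force: [-1.6, 5.8, -2.1]
grip_width: 0.0118
grasp_force: 35.0
```

Run:
```python
from h import *
w=eyes.read_camera("scene");a=eyes.read_camera("side"); s=telemetry.get_obs(); print(s["tool_pos"],s["tool_rot"],s["force"],s["grip_width"],s["grasp_force"])
i=np.hstack([cv2.resize(w["pixels"][180:260,310:438],(400,250),interpolation=2),cv2.resize(a["pixels"][150:260,290:466],(400,250),interpolation=2)])
cv2.imwrite("pics/w6.png",i[:,:,::-1])
```

```text
[ 0.64351338 -0.05520999  0.12137517] [-179.92264571   12.63056677    8.37202202] [-1.18434529  5.67771714 -0.91993224] 0.011618669165606537 35.00702953431755
```

View pics/w6.png

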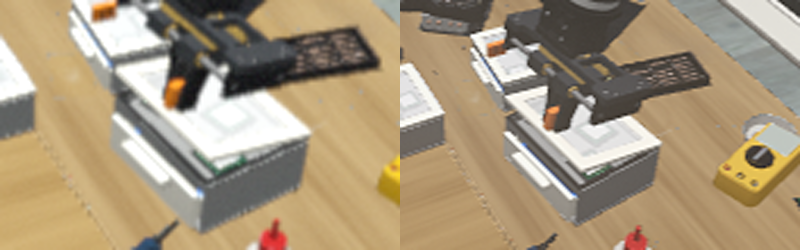

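Both pictures show the lid's front edge open by about 3 cm, with the fin held in the gripper and the drawer home. The tool has risen 24 mm and tilted 12.6°, which matches 0.22 rad. Handing in.

```bash
python3 -c "
from cell import env
print(env.sign_off())"
```

```text
the job is handed in; nothing more can be done
None
```

The job is handed in: the drawer is pushed home past its click, and the lid's seal has let go. The gripper still holds the lid about 3 cm open (0.22 rad, worked out from the tool's motion), and nothing else on the table was touched.

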